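# Scrub out the measuring cup with the bottle brush

### The job

Take the bottle brush out of its crock and scrub the inside of the yellow measuring cup: three full strokes, each time down to the cup's floor and up again until the bristles are at the rim. Then stand the brush back in its crock, bristles down, and let go. Keep the cup standing where it is, and leave the crock and everything else on the ledge in place.

Things in the scene. Friction and masses are not known exactly. Their poses are not given: they have to be found in the camera images.
- brush: Bottle brush, 215 mm long, about 70 g, standing upright and loose in the crock, bristles down. Origin at the centre of the head's underside; z runs up the brush to the handle's end. Bristle head z = 0 to 50 mm: stiff core 46 mm across, soft tips out to 61 mm that offer no resistance. Wire stem 6 mm thick. Round wooden handle 20 mm thick from z = 128 to 200 mm, end at 215 mm. Grip at any yaw.
- brush_tip (a point): The centre of the underside of the bristle head (the brush's lowest point when upright).
- brush_grip (a point): On the brush's axis in the middle of the wooden handle, 160 mm above the underside of the head: a good place to grip from above (the handle ends 55 mm above it).
- crock: White stoneware brush crock, loose, 0.45 kg, a plain round pot without handle: 80 mm across, 72 mm high, bore 66 mm, floor 8 mm thick. Origin at the centre of its underside, z up. The brush stands in it.
- crock_floor (a point): Centre of the crock's inner floor, 8 mm above the ledge.
- cup: Yellow plastic measuring cup, loose, empty, upright, about 0.14 kg: tall tumbler with a pouring lip at the rim (+x side) and a loop handle (-x side, reaching 71 mm from the axis, below the rim). 67 mm across at the foot, 72 mm at the rim, 110 mm high, wall 3 mm; inside 61 mm across at the floor, 66 mm at the rim; floor 5 mm thick. Origin at the centre of its underside, z up.
- cup_floor (a point): Centre of the cup's inner floor, 5 mm above the ledge.
- cup_rim (a point): Centre of the cup's mouth, 110 mm above the ledge.
- cobek: Bystander: dark stone mortar bowl, 184 mm across, 56 mm high, 2.2 kg. Origin under its centre.
- pestle: Bystander: bent teak pestle lying on its side, about 150 mm long and up to 42 mm thick. Origin on the ledge near its middle.
- soy_dish: Bystander: white ceramic soy dish, 80 mm across, 20 mm high, between the cup and the crock. Origin under its centre.
- bottle: Bystander: brown glass bottle, cap closed, 64 mm across, 190 mm high. Origin under its centre.
- jar: Bystander: small closed glass jar with a steel cap, 64 mm across, 85 mm high. Origin under its centre.
- spoon: Bystander: steel spoon lying flat, 190 mm long.
- tumbler: Bystander: plain open steel tumbler without handle or lip, 70 mm across, 90 mm high. Origin under its centre.
Things that resemble listed ones, but are neither listed nor needed, are in the scene too. What is shaped like the crock but turquoise is not meant.

How it is judged:
On the way, in this order (a step that is already met when the one before it is completed fails the run):
1. first stroke down: the bristle head is down at the cup's floor (underside within 15 mm of it) (horizontal distance between brush_tip and cup_floor below 0.035 m and angle between brush's own z axis and vertical below 0.45 rad and z of brush_tip in the frame of cup between 0 and 0.02 m), for 0.05 s.
2. first stroke up: the head is drawn up inside the cup until its bristles are at the rim (underside at least 40 mm above the floor) (horizontal distance between brush_tip and cup_floor below 0.035 m and angle between brush's own z axis and vertical below 0.45 rad and z of brush_tip in the frame of cup above 0.045 m), for 0.05 s.
3. second stroke down: the bristle head is down at the cup's floor (underside within 15 mm of it) (all of step 1), for 0.05 s.
4. second stroke up: the head is drawn up inside the cup until its bristles are at the rim (underside at least 40 mm above the floor) (all of step 2), for 0.05 s.
5. third stroke down: the bristle head is down at the cup's floor (underside within 15 mm of it) (all of step 3), for 0.05 s.
6. third stroke up: the head is drawn up inside the cup until its bristles are at the rim (underside at least 40 mm above the floor) (all of step 4), for 0.05 s.
At the end, for the whole second after the job is handed in: The brush stands in its crock, bristles down: head on the crock's floor (underside within 14 mm of the floor's height, within 25 mm of its centre), leaning less than 20 degrees, at rest and released; the cup and the crock stand upright, each within 40 mm of where it was (z of brush_tip in the frame of crock between 0.003 and 0.022 m and horizontal distance between brush_tip and crock_floor below 0.025 m and angle between brush's own z axis and vertical below 0.35 rad and linear speed of each of brush, cup below 0.02 m/s and angle between each of cup, crock's own z axis and vertical below 0.08 rad and distance of each of cup, crock from where it was at the start of the episode below 0.04 m); the robot touches nothing.
It fails at once if the cup is tipped (over 20 degrees), lifted or pushed more than 50 mm (angle between cup's own z axis and vertical above 0.35 rad or distance of cup from where it was at the start of the episode above 0.05 m).
It fails at once if the crock is tipped (over 20 degrees), lifted or pushed more than 50 mm (angle between crock's own z axis and vertical above 0.35 rad or distance of crock from where it was at the start of the episode above 0.05 m).
It fails at once if another thing on the ledge is moved more than 30 mm (distance of any of cobek, pestle, soy_dish, bottle, jar, spoon, tumbler from where it was at the start of the episode above 0.03 m).
It also fails if it takes over 58 s, if anything falls off the work surface, if the arm or the gripper's body presses on something with over 40 N, if the wrist force passes 120 N, or if a joint passes its speed limit or range.

### The arm

A 6-joint arm with a two-finger parallel gripper is mounted at the origin on the work surface. World frame = base frame: x ahead of the robot, y to its left, z up, the work surface at z = 0. Lengths are in m, angles in rad, forces in N, time in s.
With the tool pointing down it reaches from about 0.375 to 0.9 m from the base axis. Payload 3.1 kg.
Tool frame: the origin (TCP) lies between the finger pads; the fingertips stand 22 mm ahead of it and the grasp point (between the pads) lies 3 mm ahead of it; z points along the fingers, y is the direction in which the jaws open and shut (so a half turn about z gives the same grasp; the last joint's range is limited). The gripper opens to 87 mm and grips with 3 to 60 N. Pads are 19 mm wide; open, the fingers measure 117 mm over their backs; the gripper's body (75 mm by 190 mm) begins 51 mm behind the grasp point.
Start: joints at [-1.498, 0.527, 1.433, -0, 1.181, -0.178], TCP at [0.155, -0.605, 0.209] pointing down, gripper open.
Joint ranges: [-3.08, 3.08], [-0.75, 2.2], [0.22, 2.44], [-1.43, 4.57], [0, 2.65], [-2.85, 2.85]. Speed limits (rad/s): [2.79, 2.79, 3.14, 3.14, 3.14, 3.14].

### API

Orientations are given as a unit quaternion [x, y, z, w].
In Python, from rig import get_obs, camera, get_calibration, hand_in, search_frame gives the robot as it stands.
- The arm moves only by the shell command python3 -m jog 'ROWS' [FORCE]. ROWS is JSON, a list of rows, each an object with "grip": the closure in counts, from 0 (fully open) to 255 (shut); "travel": the shift along the world's x, y, z in cm, a list of three; "twist": the turn about the world's z in degrees. A call has 1 to 8 rows; each row shifts and turns the commanded pose from where the row before left it; what a row does not reach is not made up. A row lasts 1/10 s, in which the tool goes at most 50 mm and 8.59 degrees, less where a joint would pass 70% of its speed; a pose out of reach is approached as far as the arm can. A call is refused whole if a number of a shift passes 5 or a number of a turn 8.59, either way. A call with a gripper value outside its range is refused whole. The fingers move at their own pace and stop on an object; FORCE is the grip in N (left out, the last holds). Time passes only in rows, so rows that do not move let the fingers close. It gives the time, the measured TCP pose, the force and the opening at its end, in the units of the state.
- get_obs(): the state, without advancing time (a new reading comes with each control period).
- camera(name): name is "scene" or "top" or "wrist"; returns the picture (400x640x3 uint8, red, green, blue); there is no depth.
- get_calibration(name): a dict with "fx", "fy", "cx", "cy" (pixels), "R" (3x3) and "t" (3): a world point X has camera coordinates R X + t; the wrist camera has in their place "T_tool_cam" (4x4, takes a point from camera to tool coordinates, whose origin is the TCP and whose axes are the flange's). Camera axes: x right, y down, z forward; pixel columns grow to the right and rows downward; lengths in m; the calibration is good to about 2 mm. The wrist camera is an equidistant fisheye: a pixel r from the principal point sees the ray r / f radians off the axis. A picture is of the moment at which its call begins: read the wrist's pose just before it. get_calibration takes no time and is no camera call.
- hand_in(): hands the job in, once; it reports no verdict.
Trained networks look in the newest picture that a camera, given by its name, has taken for a name from the list of things; names that differ only in an ending like _2 or _b are one class to them, and where a whole thing is asked for, a point or a joint stands for the part that bears it (a point fixed in the world has none). Each returns a list of dicts, best first, with "p" (0 to 1); they miss things now and then, are a little off and sometimes report something else, mostly with a low value. They report only what shows in the picture. A call takes as long as a camera call. They do not tell look-alikes from the thing itself.
- search_frame(target, camera): "at" ([x, y, z] in m, in world coordinates, good to about 4 mm: the middle of the surface that is visible of it).
The state is a dict: "time": time; "q": joint angles; "joint_velocities": joint speeds; "joint_torque": joint torques, N m; "position": TCP position; "tool_rot": TCP orientation; "ft_force": force on the tool from outside, world axes, zero at the start; "moment": the same for the moment, N m; "grip_width": finger opening in m.
Only numpy, scipy, OpenCV 4.12 (cv2) and the standard library are available. Lean on these libraries where they do the work, as an engineer would, in place of code of your own. Each camera call takes 0.05 s, during which the arm holds its last target. There are 200 camera calls.

## Working session

There is one attempt and no reset: what is moved stays moved. The work goes in short steps, Python scripts to look and compute and a shell command to move; the robot and the scene stay as the last step left them, time stands still between calls to the robot, and variables do not carry over. Pictures are saved under pics/ and viewed, about 8 in all and at most 12, crops included, and the job is handed in when it is done.

```bash
mkdir -p pics
python3 - <<'E'
from rig import *
import cv2,numpy as np
o=get_obs();print({k:np.round(v,3) for k,v in o.items()})
for c in ("scene","top"):
    cv2.imwrite(f"pics/{c}0.png",camera(c)[:,:,::-1])
    for n in ("brush","brush_grip","crock","cup","soy_dish","bottle","tumbler","jar","cobek"):
        print(c,n,[(np.round(d["at"],3).tolist(),round(d["p"],2)) for d in search_frame(n,c)][:4])
    k=get_calibration(c);print(k)
E
```

```text
{'time': np.float64(0.0), 'q': array([-1.498,  0.528,  1.434,  0.   ,  1.181, -0.179]), 'joint_velocities': array([ 0.   ,  0.002, -0.004,  0.   , -0.   , -0.002]), 'joint_torque': array([-2.0000e-03, -4.4004e+01, -1.7659e+01,  6.3000e-02,  5.8000e-02,
       -0.0000e+00]), 'position': array([ 0.155, -0.605,  0.208]), 'tool_rot': array([ 0.992,  0.125,  0.   , -0.001]), 'ft_force': array([ 0.132, -0.067,  0.055]), 'moment': array([ 0.068, -0.009,  0.001]), 'grip_width': np.float64(0.087)}
scene brush [([0.538, -0.268, 0.124], 0.6), ([0.751, 0.026, 0.04], 0.51)]
scene brush_grip [([0.539, -0.272, 0.12], 0.71)]
scene crock [([0.546, -0.121, 0.046], 0.81), ([0.561, -0.26, 0.054], 0.76)]
scene cup [([0.568, 0.168, 0.077], 0.59)]
scene soy_dish [([0.544, 0.007, 0.01], 0.91)]
scene bottle [([0.711, 0.242, 0.112], 0.59)]
scene tumbler [([0.62, -0.422, 0.06], 0.79)]
scene jar [([0.648, 0.407, 0.06], 0.79)]
scene cobek [([0.748, 0.027, 0.039], 0.89)]
{'fx': 421.1746371171284, 'fy': 421.1746371171284, 'cx': 321.41247960803116, 'cy': 199.24113500895245, 'R': array([[-0.03748629,  0.99928524,  0
[... 344 characters left out ...]
.068], 0.65), ([0.534, -0.264, 0.054], 0.18), ([0.563, 0.182, 0.051], 0.16)]
top cup [([0.561, 0.182, 0.052], 0.57)]
top soy_dish [([0.55, 0.012, 0.014], 0.68)]
top bottle [([0.676, 0.243, 0.124], 0.91), ([0.732, -0.235, 0.027], 0.72), ([0.625, 0.402, 0.086], 0.31)]
top tumbler [([0.619, -0.437, 0.054], 0.83)]
top jar [([0.625, 0.402, 0.084], 0.55)]
top cobek [([0.765, 0.022, 0.036], 0.81)]
{'fx': 427.9695686446474, 'fy': 427.9695686446474, 'cx': 322.88488143170804, 'cy': 196.21805098988028, 'R': array([[ 0.0042338 , -0.99995114, -0.00893255],
       [-0.98810235, -0.00280999, -0.15377204],
       [ 0.15373943,  0.00947731, -0.98806597]]), 't': array([-0.00388483,  0.59106601,  1.07731525])}
```

View pics/scene0.png

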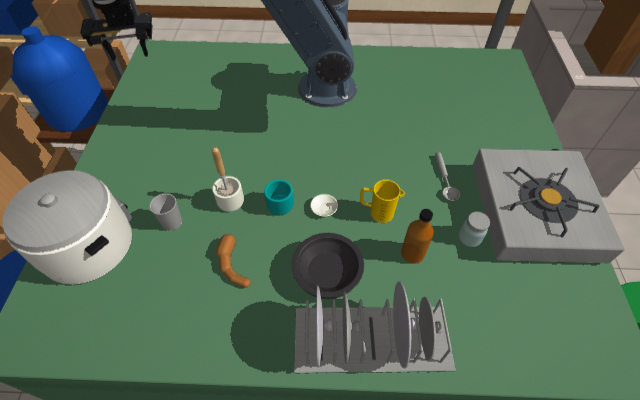

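View pics/top0.png

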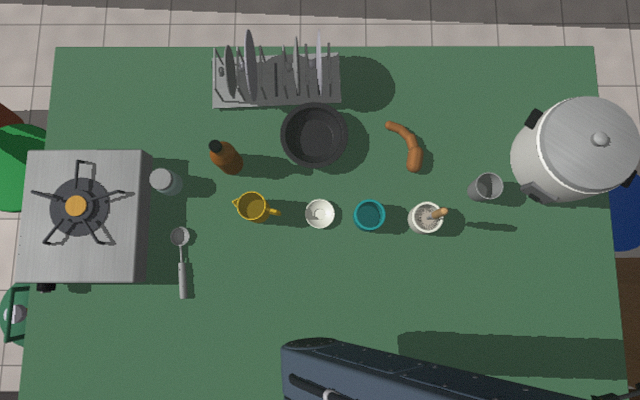

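The scene view has the brush in the white crock at (228,193), with the handle end at (217,151). Its look-alike is the turquoise pot at (279,198), and the steel tumbler is at (166,212). The yellow cup is at (384,200) and the soy dish at (323,206). In the top view the crock is at (425,218), the handle end at (445,211), the turquoise pot at (369,215) and the cup mouth at (252,207). I choose the white crock and the yellow cup, and will check both in one close crop.

Run:
```python
import cv2,numpy as np
s=cv2.imread("pics/scene0.png");t=cv2.imread("pics/top0.png")
def c(im,x,y):return cv2.resize(im[y:y+60,x:x+80],None,fx=5,fy=5,interpolation=cv2.INTER_CUBIC)
s2=c(s,190,145)
m=np.vstack([np.hstack([s2,c(s,345,170)]),np.hstack([c(t,395,185),c(t,215,180)])])
for i in range(0,800,50):
    cv2.line(m,(i,0),(i,5),(0,0,255),1);cv2.line(m,(i,300),(i,305),(0,0,255),1)
cv2.imwrite("pics/crop1.png",m)
```

```text
(no output)
```

View pics/crop1.png

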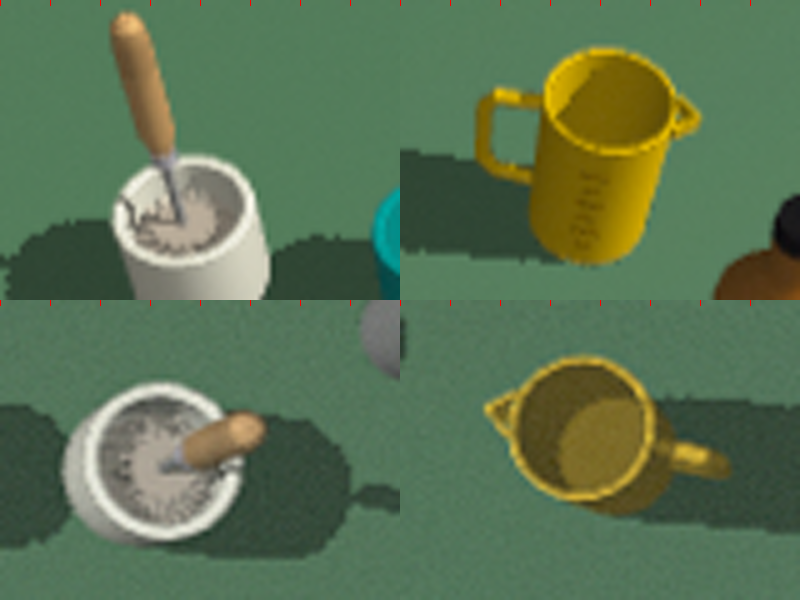

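The crop confirms the white crock with the leaning brush, and the yellow cup with its lip on +y and handle on -y. Next I turn the pixels into positions.

```bash
cat > h.py <<'E'
import numpy as np
from rig import *
def ray(c,p):
    k=get_calibration(c);d=np.array([(p[0]-k["cx"])/k["fx"],(p[1]-k["cy"])/k["fy"],1])
    return -k["R"].T@k["t"],k["R"].T@d/np.linalg.norm(d)
def plane(c,p,z):
    o,d=ray(c,p);return o+d*(z-o[2])/d[2]
def tri(p,q,a="scene",b="top"):
    A=np.zeros((3,3));v=np.zeros(3);R=[ray(a,p),ray(b,q)]
    for o,d in R:
        M=np.eye(3)-np.outer(d,d);A+=M;v+=M@o
    X=np.linalg.solve(A,v);return X,[np.linalg.norm(np.cross(X-o,d)) for o,d in R]
E
python3 - <<'E'
from h import *
np.set_printoptions(precision=4,suppress=True)
print("crock",plane("scene",(227.2,186.4),.072),plane("top",(427.6,217.2),.072))
print("cup",plane("scene",(386.6,190),.11),plane("top",(252,205.6),.11))
print("rims tri",tri((227.2,186.4),(427.6,217.2)),tri((386.6,190),(252,205.6)))
print("end",tri((215.4,149),(445.8,210.6)));print("base",tri((222.4,176),(431.5,217)))
from scipy.spatial.transform import Rotation as R
print(R.from_quat(get_obs()["tool_rot"]).as_matrix())
E
```

```text
crock [ 0.5362 -0.2654  0.072 ] [ 0.5339 -0.2679  0.072 ]
cup [0.5607 0.1744 0.11  ] [0.5571 0.1724 0.11  ]
rims tri (array([ 0.534 , -0.2674,  0.0694]), [np.float64(0.0011237306700361666), np.float64(0.0011237306700361928)]) (array([0.5577, 0.1741, 0.106 ]), [np.float64(0.0009981521591632772), np.float64(0.0009981521591632763)])
end (array([ 0.5327, -0.2719,  0.2192]), [np.float64(0.0016067297229134918), np.float64(0.0016067297229135115)])
base (array([ 0.5306, -0.2707,  0.11  ]), [np.float64(0.0021631800394040935), np.float64(0.0021631800394040115)])
[[ 0.9687  0.2482  0.    ]
 [ 0.2482 -0.9687 -0.    ]
 [ 0.      0.0001 -1.    ]]
```

```bash
python3 -m jog '[{"grip":0,"travel":[1.5,1.5,3],"twist":0},{"grip":0,"travel":[2.5,2.1,2],"twist":0},{"grip":0,"travel":[2.5,2.1,2],"twist":0},{"grip":0,"travel":[2.5,2.1,0],"twist":0},{"grip":0,"travel":[2.5,2.1,0],"twist":0},{"grip":0,"travel":[2.5,2.1,0],"twist":0},{"grip":0,"travel":[2.5,2.1,0],"twist":0},{"grip":0,"travel":[2.5,2.1,0],"twist":0}]' 25; python3 -m jog '[{"grip":0,"travel":[2.5,2.1,0],"twist":0},{"grip":0,"travel":[2.5,2.1,0],"twist":0},{"grip":0,"travel":[2.5,2.1,0],"twist":0},{"grip":0,"travel":[2.5,2.1,0],"twist":0},{"grip":0,"travel":[2.5,2.1,0],"twist":0},{"grip":0,"travel":[2.5,2.1,0],"twist":0},{"grip":0,"travel":[2,2,0],"twist":0},{"grip":0,"travel":[0,0,0],"twist":0}]'
python3 - <<'E'
from h import *
import cv2
o=get_obs();print(o["position"],o["time"])
w=camera("wrist");cv2.imwrite("pics/w1.png",w[:,:,::-1])
print(search_frame("brush_grip","wrist"),search_frame("crock","wrist"))
k=get_calibration("wrist");print({a:np.round(b,4).tolist() for a,b in k.items()})
E
```

```text
time: 1.8
position: [0.346, -0.4425, 0.2789]
tool_rot: [0.992, 0.125, 0.0, 0.0]
ft_force: [0.4, 0.2, 0.8]
grip_width: 0.0868
time: 2.6
position: [0.5172, -0.2947, 0.2787]
tool_rot: [0.992, 0.127, 0.001, -0.0]
ft_force: [-0.6, -0.7, -0.7]
grip_width: 0.0872
[ 0.51724192 -0.29473652  0.27874635] 2.6
[{'at': [0.5442, -0.2692, 0.0591], 'p': 0.94}, {'at': [0.6325, 0.3849, 0.0364], 'p': 0.65}] [{'at': [0.5408, -0.1155, 0.0376], 'p': 0.95}, {'at': [0.5388, -0.2571, 0.0701], 'p': 0.75}, {'at': [0.5494, 0.012, 0.0142], 'p': 0.58}, {'at': [0.6345, 0.3848, 0.0345], 'p': 0.49}]
{'fx': 309.7069, 'fy': 309.7069, 'cx': 318.5804, 'cy': 201.3132, 'T_tool_cam': [[0.0005, -0.9599, -0.2803, 0.0783], [1.0, 0.0004, 0.0002, -0.0002], [-0.0, -0.2803, 0.9599, -0.1751], [0.0, 0.0, 0.0, 1.0]]}
```

View pics/w1.png

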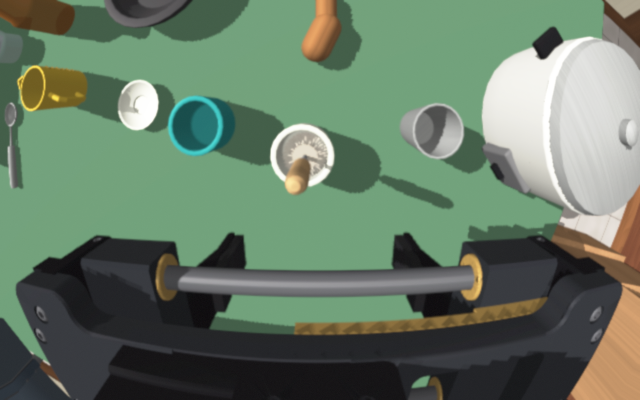

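Wrist view: brush handle end at (296,187), white crock rim centred at (303,156), and the turquoise pot at (201,126) clear of it.

```bash
cat >> h.py <<'E'
from scipy.spatial.transform import Rotation as Ro
def wplane(p,z,o):
    k=get_calibration("wrist");v=np.array([p[0]-k["cx"],p[1]-k["cy"]]);r=np.linalg.norm(v);th=r/k["fx"]
    d=np.array([*(v/r*np.sin(th)),np.cos(th)]);T=np.array(k["T_tool_cam"]);R=Ro.from_quat(o["tool_rot"]).as_matrix()
    c=R@T[:3,3]+o["position"];d=R@T[:3,:3]@d
    return c+d*(z-c[2])/d[2]
E
python3 - <<'E'
from h import *
o=get_obs()
for n,p,z in (("end",(296.5,186),.221),("hbase",(303,161),.136),("rim",(303,155.5),.072),("cup",(40,83),.11)):print(n,wplane(p,z,o))
E
```

```text
end [ 0.53229371 -0.27543323  0.221     ]
hbase [ 0.53862698 -0.27480028  0.136     ]
rim [ 0.53489078 -0.27248919  0.072     ]
cup [0.56819306 0.14733495 0.11      ]
```

```bash
python3 -m jog '[{"grip":0,"travel":[1.6,2.2,0],"twist":0},{"grip":0,"travel":[0,0,0],"twist":0},{"grip":0,"travel":[0,0,-3],"twist":0},{"grip":0,"travel":[0,0,-3],"twist":0},{"grip":0,"travel":[0,0,-2],"twist":0},{"grip":0,"travel":[0,0,-1.8],"twist":0},{"grip":0,"travel":[0,0,0],"twist":0}]'
python3 -m jog '[{"grip":120,"travel":[0,0,0],"twist":0},{"grip":200,"travel":[0,0,0],"twist":0},{"grip":255,"travel":[0,0,0],"twist":0},{"grip":255,"travel":[0,0,0],"twist":0},{"grip":255,"travel":[0,0,0],"twist":0},{"grip":255,"travel":[0,0,0],"twist":0},{"grip":255,"travel":[0,0,0],"twist":0},{"grip":255,"travel":[0,0,0],"twist":0}]' 25
python3 -m jog '[{"grip":255,"travel":[0,0,1],"twist":0},{"grip":255,"travel":[0,0,1.5],"twist":0},{"grip":255,"travel":[0,0,2],"twist":0},{"grip":255,"travel":[0,0,2.5],"twist":0},{"grip":255,"travel":[0,0,2.5],"twist":0},{"grip":255,"travel":[0,0,2.5],"twist":0},{"grip":255,"travel":[0,0,2.5],"twist":0},{"grip":255,"travel":[0,0,1.5],"twist":0}]'
python3 - <<'E'
from h import *
import cv2
s=camera("scene")[:,:,::-1];t=camera("top")[:,:,::-1];print(get_obs()["position"])
def c(im,x,y):return cv2.resize(im[y:y+120,x:x+160],None,fx=2.5,fy=2.5,interpolation=cv2.INTER_CUBIC)
f=lambda im,x,y:cv2.resize(im[y:y+240,x:x+160],None,fx=2.5,fy=2.5,interpolation=cv2.INTER_CUBIC)
cv2.imwrite("pics/lift.png",np.hstack([f(s,150,60),f(t,350,100)]))
E
```

```text
time: 3.45
position: [0.5284, -0.2756, 0.1781]
tool_rot: [0.992, 0.124, -0.002, -0.002]
ft_force: [-0.9, 0.1, 0.7]
grip_width: 0.0873
time: 4.25
position: [0.5312, -0.2753, 0.1808]
tool_rot: [0.992, 0.125, -0.0, -0.0]
ft_force: [0.5, -0.1, 0.9]
grip_width: 0.031
time: 5.05
position: [0.5318, -0.2759, 0.344]
tool_rot: [0.992, 0.125, 0.002, 0.002]
ft_force: [0.0, -0.4, -0.3]
grip_width: 0.0004
[ 0.53240686 -0.27633174  0.34436441]
```

View pics/lift.png

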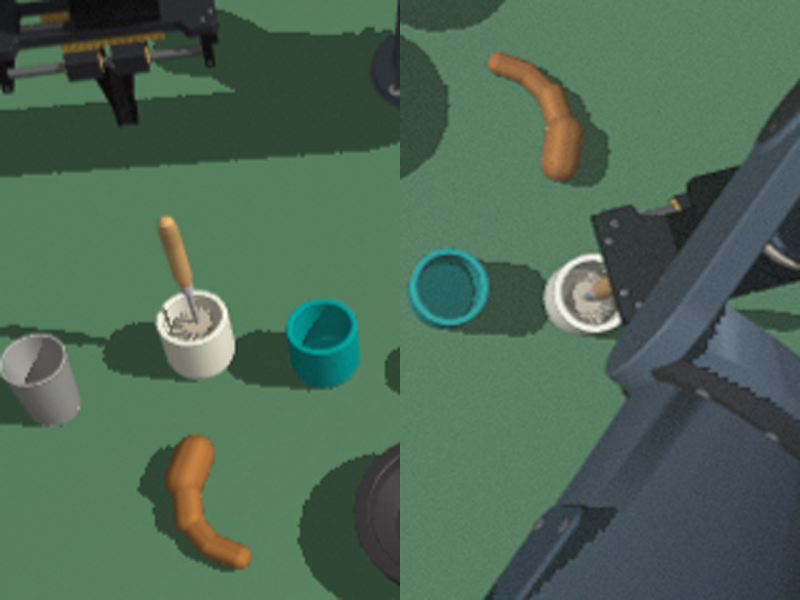

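The fingers were still closing (31 mm) when I lifted, so the brush stayed standing in the crock, unmoved. In the left half of the picture it is at (180,270), upright. I'll reopen above it, go down again, and this time wait for the fingers to close.

```bash
W='skip'; python3 -m jog '[{"grip":0,"travel":[0.1,0.3,0],"twist":0},{"grip":0,"travel":[0,0,0],"twist":0},{"grip":0,"travel":[0,0,0],"twist":0},{"grip":0,"travel":[0,0,0],"twist":0},{"grip":0,"travel":[0,0,0],"twist":0},{"grip":0,"travel":[0,0,0],"twist":0},{"grip":0,"travel":[0,0,-3],"twist":0},{"grip":0,"travel":[0,0,-3],"twist":0}]' 25
python3 -m jog '[{"grip":0,"travel":[0,0,0],"twist":0},{"grip":0,"travel":[0,0,0],"twist":0},{"grip":0,"travel":[0,0,0],"twist":0},{"grip":0,"travel":[0,0,0],"twist":0}]'
```

```text
time: 5.95
position: [0.5329, -0.273, 0.2812]
tool_rot: [0.992, 0.125, 0.001, 0.001]
ft_force: [0.5, 0.3, -0.7]
grip_width: 0.0562
time: 6.35
position: [0.5331, -0.2731, 0.2826]
tool_rot: [0.992, 0.125, 0.001, 0.001]
ft_force: [0.6, 0.2, 0.4]
grip_width: 0.0843
```

```bash
python3 -m jog '[{"grip":0,"travel":[0,0,-3],"twist":0},{"grip":0,"travel":[0,0,-3],"twist":0},{"grip":0,"travel":[0,0,-2.5],"twist":0},{"grip":0,"travel":[0,0,-1.5],"twist":0},{"grip":0,"travel":[0,0,0],"twist":0},{"grip":255,"travel":[0,0,0],"twist":0},{"grip":255,"travel":[0,0,0],"twist":0},{"grip":255,"travel":[0,0,0],"twist":0}]' 25
python3 -m jog '[{"grip":255,"travel":[0,0,0],"twist":0},{"grip":255,"travel":[0,0,0],"twist":0},{"grip":255,"travel":[0,0,0],"twist":0},{"grip":255,"travel":[0,0,0],"twist":0},{"grip":255,"travel":[0,0,0],"twist":0},{"grip":255,"travel":[0,0,0],"twist":0},{"grip":255,"travel":[0,0,0],"twist":0},{"grip":255,"travel":[0,0,0],"twist":0}]'
python3 -m jog '[{"grip":255,"travel":[0,0,0],"twist":0},{"grip":255,"travel":[0,0,0],"twist":0},{"grip":255,"travel":[0,0,0],"twist":0}]'
```

```text
time: 7.15
position: [0.533, -0.273, 0.1823]
tool_rot: [0.992, 0.125, 0.001, 0.001]
ft_force: [-1.7, -0.6, 0.1]
grip_width: 0.0706
time: 7.95
position: [0.5321, -0.2724, 0.1806]
tool_rot: [0.992, 0.125, -0.0, -0.0]
ft_force: [-1.0, 0.7, -0.5]
grip_width: 0.0191
time: 8.25
position: [0.5321, -0.2724, 0.1807]
tool_rot: [0.992, 0.125, -0.0, -0.0]
ft_force: [-0.1, -0.2, -0.0]
grip_width: 0.0191
```

Gripped at 19 mm. I lift slowly until the head is clear, then look.

```bash
python3 -m jog '[{"grip":255,"travel":[0,0,0.8],"twist":0},{"grip":255,"travel":[0,0,1.2],"twist":0},{"grip":255,"travel":[0,0,1.5],"twist":0},{"grip":255,"travel":[0,0,2],"twist":0},{"grip":255,"travel":[0,0,2.5],"twist":0},{"grip":255,"travel":[0,0,2.5],"twist":0},{"grip":255,"travel":[0,0,2.5],"twist":0},{"grip":255,"travel":[0,0,2.5],"twist":0}]'
python3 -m jog '[{"grip":255,"travel":[0,0,1],"twist":0},{"grip":255,"travel":[0,0,0],"twist":0},{"grip":255,"travel":[0,0,0],"twist":0}]'
python3 - <<'E'
from h import *
import cv2
s=camera("scene")[:,:,::-1];t=camera("top")[:,:,::-1];w=camera("wrist")[:,:,::-1];o=get_obs();print(o["position"],o["grip_width"],o["ft_force"])
f=lambda im,x,y:cv2.resize(im[y:y+150,x:x+100],None,fx=4,fy=4,interpolation=cv2.INTER_CUBIC)
cv2.imwrite("pics/lift2.png",np.hstack([f(s,180,90),f(t,370,140)]))
cv2.imwrite("pics/w2.png",w)
E
```

```text
time: 9.05
position: [0.5321, -0.2724, 0.3382]
tool_rot: [0.992, 0.125, 0.001, 0.001]
ft_force: [0.2, -0.9, -0.7]
grip_width: 0.0186
time: 9.35
position: [0.5316, -0.272, 0.3451]
tool_rot: [0.992, 0.125, -0.0, -0.0]
ft_force: [-0.1, 0.8, -0.9]
grip_width: 0.0191
[ 0.53144198 -0.27192314  0.344077  ] 0.018832574881213045 [-0.21064385 -1.01939381 -1.09578846]
```

View pics/lift2.png

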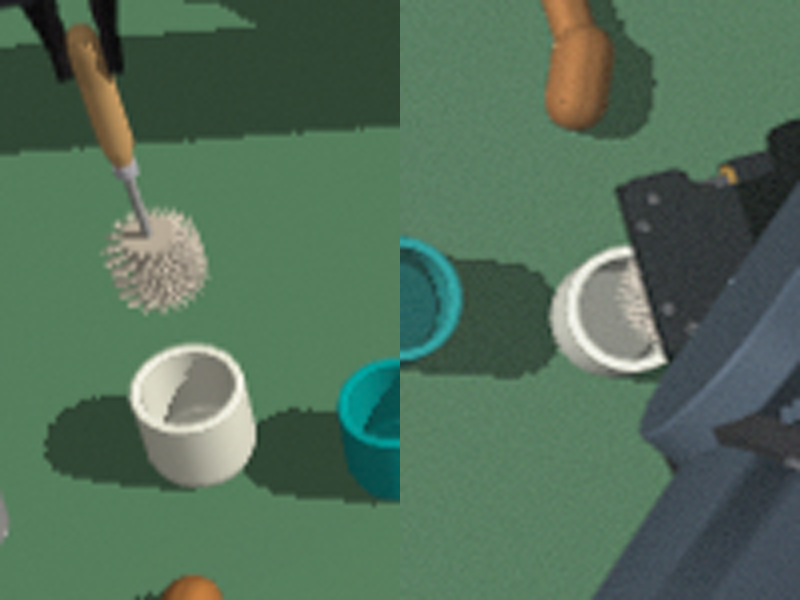

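View pics/w2.png

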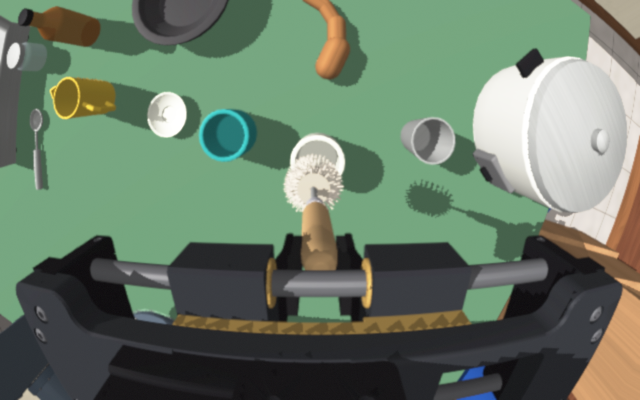

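The brush is held upright with the head clear of the crock. In the scene crop the head is centred at (157,262), and in the wrist view at (314,184). Next I measure where the tip is relative to the TCP.

Run:
```python
from h import *
np.set_printoptions(precision=4,suppress=True)
o=get_obs()
print("head scene",plane("scene",(219.3,155.5),.196),"wrist",wplane((314,183),.196,o))
print("stemfoot scene",plane("scene",(217.3,148.8),.221),"wrist",wplane((312.5,197),.221,o))
print("handle foot scene",plane("scene",(180+126/4,90+168/4),.299),"wrist",wplane((319,267),.30,o))
print("rim now",plane("scene",(180+188/4,90+388/4),.072),wplane((318,158),.072,o))
print("cup wrist",wplane((68,97.5),.11,o), o["position"])
```

```text
head scene [ 0.5335 -0.2646  0.196 ] wrist [ 0.534  -0.2657  0.196 ]
stemfoot scene [ 0.5337 -0.2649  0.221 ] wrist [ 0.5254 -0.2668  0.221 ]
handle foot scene [ 0.5539 -0.2597  0.299 ] wrist [ 0.4922 -0.2821  0.3   ]
rim now [ 0.5384 -0.2656  0.072 ] [ 0.5434 -0.2671  0.072 ]
cup wrist [0.5614 0.1674 0.11  ] [ 0.5314 -0.2719  0.3441]
```

```bash
python3 -m jog '[{"grip":255,"travel":[0.1,1,0],"twist":0},{"grip":255,"travel":[0.2,2,0],"twist":0},{"grip":255,"travel":[0.2,3,0],"twist":0},{"grip":255,"travel":[0.2,3,0],"twist":0},{"grip":255,"travel":[0.2,3,0],"twist":0},{"grip":255,"travel":[0.2,3,0],"twist":0},{"grip":255,"travel":[0.2,3,0],"twist":0},{"grip":255,"travel":[0.2,3,0],"twist":0}]'
python3 -m jog '[{"grip":255,"travel":[0.2,3,0],"twist":0},{"grip":255,"travel":[0.2,3,0],"twist":0},{"grip":255,"travel":[0.2,3,0],"twist":0},{"grip":255,"travel":[0.2,3,0],"twist":0},{"grip":255,"travel":[0.2,3,0],"twist":0},{"grip":255,"travel":[0.2,3,0],"twist":0},{"grip":255,"travel":[0.2,3,0],"twist":0},{"grip":255,"travel":[0,1.5,0],"twist":0}]'
python3 -m jog '[{"grip":255,"travel":[0,0.4,0],"twist":0},{"grip":255,"travel":[0,0,0],"twist":0},{"grip":255,"travel":[0,0,0],"twist":0}]'
python3 - <<'E'
from h import *
import cv2
s=camera("scene")[:,:,::-1];t=camera("top")[:,:,::-1];o=get_obs();print(o["position"],o["grip_width"],o["ft_force"])
f=lambda im,x,y:cv2.resize(im[y:y+150,x:x+100],None,fx=4,fy=4,interpolation=cv2.INTER_CUBIC)
cv2.imwrite("pics/over.png",np.hstack([f(s,335,90),f(t,200,130)]))
cv2.imwrite("pics/sc3.png",s)
E
```

```text
time: 10.3
position: [0.5465, -0.0593, 0.3456]
tool_rot: [0.992, 0.126, -0.0, -0.001]
ft_force: [0.4, -0.0, -0.3]
grip_width: 0.0187
time: 11.1
position: [0.5599, 0.1662, 0.3455]
tool_rot: [0.992, 0.127, -0.0, -0.001]
ft_force: [-0.1, -1.1, -1.1]
grip_width: 0.0186
time: 11.4
position: [0.561, 0.1657, 0.3457]
tool_rot: [0.992, 0.125, -0.0, 0.0]
ft_force: [0.4, -0.4, -0.9]
grip_width: 0.0191
[0.56119    0.16537755 0.34575833] 0.01913922851406094 [-0.28763496 -1.00679355 -0.15811004]
```

View pics/over.png

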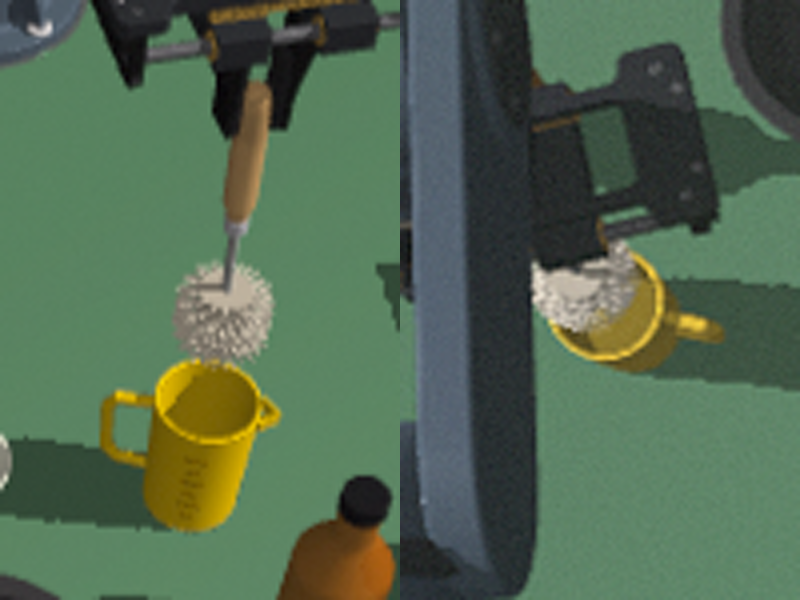

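The head hangs just above the cup: scene crop (224,313), top crop (583,280). The rim centre is at scene crop (206,402).

Run:
```python
from h import *
np.set_printoptions(precision=4,suppress=True)
print("head scene",plane("scene",(391,168.2),.198),"top",plane("top",(245.8,200),.198),tri((391,168.2),(245.8,200)))
print("cup scene",plane("scene",(386.6,190.3),.11),plane("top",(252,205.6),.11))
```

```text
head scene [0.5602 0.1742 0.198 ] top [0.5582 0.1713 0.198 ] (array([0.5586, 0.1731, 0.1959]), [np.float64(0.0014317621625955681), np.float64(0.001431762162595636)])
cup scene [0.5617 0.1744 0.11  ] [0.5571 0.1724 0.11  ]
```

Aligned to about 1 mm in both views. I go down, then check the force before reaching the floor.

```bash
python3 -m jog '[{"grip":255,"travel":[0,0,-2],"twist":0},{"grip":255,"travel":[0,0,-2],"twist":0},{"grip":255,"travel":[0,0,-2],"twist":0},{"grip":255,"travel":[0,0,-1.5],"twist":0},{"grip":255,"travel":[0,0,-1.5],"twist":0},{"grip":255,"travel":[0,0,-1.5],"twist":0},{"grip":255,"travel":[0,0,-1.5],"twist":0},{"grip":255,"travel":[0,0,0],"twist":0}]' 25
python3 -m jog '[{"grip":255,"travel":[0,0,-1.5],"twist":0},{"grip":255,"travel":[0,0,-1.5],"twist":0},{"grip":255,"travel":[0,0,-0.8],"twist":0},{"grip":255,"travel":[0,0,-0.5],"twist":0},{"grip":255,"travel":[0,0,0],"twist":0},{"grip":255,"travel":[0,0,0],"twist":0}]'
python3 - <<'E'
from h import *
import cv2
s=camera("scene")[:,:,::-1];o=get_obs();print(o["position"],o["grip_width"],o["ft_force"])
f=lambda im,x,y:cv2.resize(im[y:y+150,x:x+100],None,fx=4,fy=4,interpolation=cv2.INTER_CUBIC)
cv2.imwrite("pics/in.png",f(s,335,90))
E
```

```text
time: 12.3
position: [0.5597, 0.1653, 0.2237]
tool_rot: [0.992, 0.124, -0.003, 0.0]
ft_force: [0.0, 0.5, -0.4]
grip_width: 0.0191
time: 12.9
position: [0.5617, 0.1665, 0.1834]
tool_rot: [0.992, 0.125, 0.001, 0.0]
ft_force: [-0.2, 0.6, 0.4]
grip_width: 0.0193
[0.56174634 0.16660709 0.18350963] 0.01904742842849006 [0.35601307 0.24856819 0.85709224]
```

View pics/in.png

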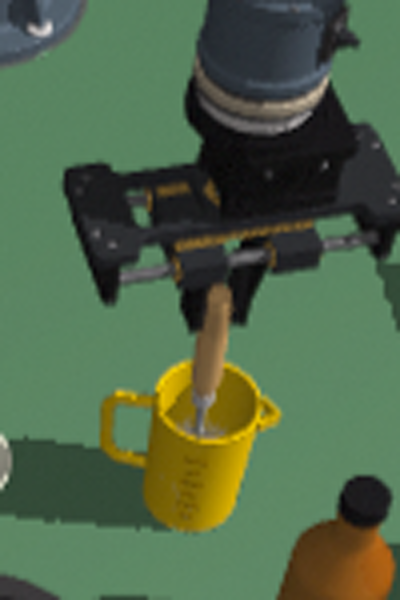

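The head is inside the cup near the floor (stem foot at (203,430)), the cup has not moved, and there is no side force. Tip is estimated about 6 mm above the floor. I press 3 mm lower, then stroke.

```bash
python3 -m jog '[{"grip":255,"travel":[0,0,-0.3],"twist":0},{"grip":255,"travel":[0,0,0],"twist":0},{"grip":255,"travel":[0,0,0],"twist":0}]'
python3 -m jog '[{"grip":255,"travel":[0,0,1.5],"twist":0},{"grip":255,"travel":[0,0,1.5],"twist":0},{"grip":255,"travel":[0,0,1.5],"twist":0},{"grip":255,"travel":[0,0,0.7],"twist":0},{"grip":255,"travel":[0,0,0],"twist":0},{"grip":255,"travel":[0,0,0],"twist":0},{"grip":255,"travel":[0,0,0],"twist":0}]'
python3 -m jog '[{"grip":255,"travel":[0,0,-1.5],"twist":0},{"grip":255,"travel":[0,0,-1.5],"twist":0},{"grip":255,"travel":[0,0,-1.5],"twist":0},{"grip":255,"travel":[0,0,-0.7],"twist":0},{"grip":255,"travel":[0,0,0],"twist":0},{"grip":255,"travel":[0,0,0],"twist":0},{"grip":255,"travel":[0,0,0],"twist":0}]'
```

```text
time: 13.25
position: [0.5611, 0.1666, 0.1798]
tool_rot: [0.992, 0.125, 0.0, -0.0]
ft_force: [0.1, -0.8, -0.4]
grip_width: 0.0191
time: 13.95
position: [0.5605, 0.1665, 0.2308]
tool_rot: [0.992, 0.125, -0.001, -0.0]
ft_force: [0.0, 0.4, -0.7]
grip_width: 0.0191
time: 14.65
position: [0.5615, 0.1666, 0.1802]
tool_rot: [0.992, 0.125, 0.0, 0.0]
ft_force: [-0.1, -0.3, -0.4]
grip_width: 0.0192
```

```bash
python3 -m jog '[{"grip":255,"travel":[0,0,1.5],"twist":0},{"grip":255,"travel":[0,0,1.5],"twist":0},{"grip":255,"travel":[0,0,1.5],"twist":0},{"grip":255,"travel":[0,0,0.7],"twist":0},{"grip":255,"travel":[0,0,0],"twist":0},{"grip":255,"travel":[0,0,0],"twist":0},{"grip":255,"travel":[0,0,0],"twist":0}]'
python3 -m jog '[{"grip":255,"travel":[0,0,-1.5],"twist":0},{"grip":255,"travel":[0,0,-1.5],"twist":0},{"grip":255,"travel":[0,0,-1.5],"twist":0},{"grip":255,"travel":[0,0,-0.7],"twist":0},{"grip":255,"travel":[0,0,0],"twist":0},{"grip":255,"travel":[0,0,0],"twist":0},{"grip":255,"travel":[0,0,0],"twist":0}]'
python3 -m jog '[{"grip":255,"travel":[0,0,1.5],"twist":0},{"grip":255,"travel":[0,0,1.5],"twist":0},{"grip":255,"travel":[0,0,1.5],"twist":0},{"grip":255,"travel":[0,0,0.7],"twist":0},{"grip":255,"travel":[0,0,0],"twist":0},{"grip":255,"travel":[0,0,0],"twist":0},{"grip":255,"travel":[0,0,0],"twist":0},{"grip":255,"travel":[0,0,0],"twist":0}]'
```

```text
time: 15.35
position: [0.5605, 0.1665, 0.2309]
tool_rot: [0.992, 0.125, -0.001, -0.0]
ft_force: [-0.1, 0.6, -1.0]
grip_width: 0.0191
time: 16.05
position: [0.5615, 0.1666, 0.1803]
tool_rot: [0.992, 0.125, 0.001, 0.0]
ft_force: [-0.0, -0.2, -1.0]
grip_width: 0.0191
time: 16.85
position: [0.5606, 0.1665, 0.2309]
tool_rot: [0.992, 0.125, -0.001, -0.0]
ft_force: [0.5, 0.4, -0.4]
grip_width: 0.019
```

Three down/up cycles done: TCP z 0.180 to 0.231, so tip about 8 mm down and 58 mm up. Now lift out and go back over the crock.

```bash
python3 -m jog '[{"grip":255,"travel":[0,0,1.5],"twist":0},{"grip":255,"travel":[0,0,2],"twist":0},{"grip":255,"travel":[0,0,2],"twist":0},{"grip":255,"travel":[0,0,2],"twist":0},{"grip":255,"travel":[0,0,2],"twist":0},{"grip":255,"travel":[0,0,2],"twist":0},{"grip":255,"travel":[0,-1,0],"twist":0},{"grip":255,"travel":[-0.2,-2,0],"twist":0}]'
python3 -m jog '[{"grip":255,"travel":[-0.2,-3,0],"twist":0},{"grip":255,"travel":[-0.2,-3,0],"twist":0},{"grip":255,"travel":[-0.2,-3,0],"twist":0},{"grip":255,"travel":[-0.2,-3,0],"twist":0},{"grip":255,"travel":[-0.2,-3,0],"twist":0},{"grip":255,"travel":[-0.2,-3,0],"twist":0},{"grip":255,"travel":[-0.2,-3,0],"twist":0},{"grip":255,"travel":[-0.2,-3,0],"twist":0}]'
python3 -m jog '[{"grip":255,"travel":[-0.2,-3,0],"twist":0},{"grip":255,"travel":[-0.2,-3,0],"twist":0},{"grip":255,"travel":[-0.2,-3,0],"twist":0},{"grip":255,"travel":[-0.2,-3,0],"twist":0},{"grip":255,"travel":[-0.1,-3,0],"twist":0},{"grip":255,"travel":[0,-1.9,0],"twist":0},{"grip":255,"travel":[0,0,0],"twist":0},{"grip":255,"travel":[0,0,0],"twist":0}]'
python3 - <<'E'
from h import *
import cv2
s=camera("scene")[:,:,::-1];t=camera("top")[:,:,::-1];o=get_obs();print(o["position"],o["grip_width"],o["ft_force"])
f=lambda im,x,y:cv2.resize(im[y:y+150,x:x+100],None,fx=4,fy=4,interpolation=cv2.INTER_CUBIC)
cv2.imwrite("pics/back.png",np.hstack([f(s,180,90),f(t,370,140)]))
E
```

```text
time: 17.65
position: [0.5591, 0.1367, 0.3461]
tool_rot: [0.992, 0.126, 0.0, -0.0]
ft_force: [-0.2, 0.5, -1.5]
grip_width: 0.0191
time: 18.45
position: [0.5419, -0.105, 0.3449]
tool_rot: [0.992, 0.125, -0.001, -0.001]
ft_force: [0.9, -0.6, -1.1]
grip_width: 0.0191
time: 19.25
position: [0.5336, -0.2719, 0.3457]
tool_rot: [0.992, 0.125, -0.001, -0.001]
ft_force: [-0.2, 0.8, -1.4]
grip_width: 0.0189
[ 0.53397201 -0.27101024  0.34638162] 0.019029407789670834 [ 1.16769046 -0.18006265 -0.07969072]
```

View pics/back.png

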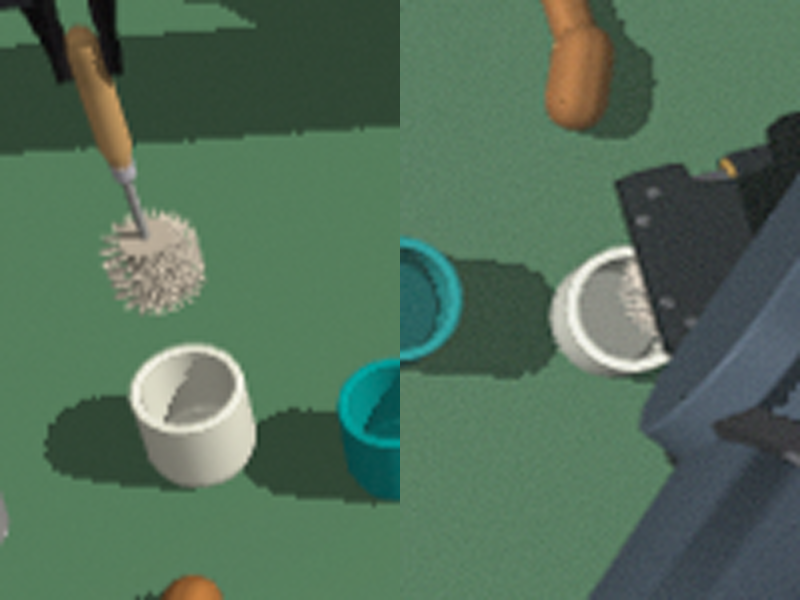

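The head is at crop (153,263), over the empty crock with its rim at (188,388). It is 2–3 mm to -y of where it came out, so I nudge +2 mm in y and lower.

```bash
python3 -m jog '[{"grip":255,"travel":[0.1,0.2,-1.5],"twist":0},{"grip":255,"travel":[0,0,-2],"twist":0},{"grip":255,"travel":[0,0,-2],"twist":0},{"grip":255,"travel":[0,0,-2],"twist":0},{"grip":255,"travel":[0,0,-1.5],"twist":0},{"grip":255,"travel":[0,0,-1.5],"twist":0},{"grip":255,"travel":[0,0,-1.5],"twist":0},{"grip":255,"travel":[0,0,0],"twist":0}]'
python3 -m jog '[{"grip":255,"travel":[0,0,-1.5],"twist":0},{"grip":255,"travel":[0,0,-1.5],"twist":0},{"grip":255,"travel":[0,0,-0.8],"twist":0},{"grip":255,"travel":[0,0,-0.5],"twist":0},{"grip":255,"travel":[0,0,0],"twist":0},{"grip":255,"travel":[0,0,0],"twist":0},{"grip":255,"travel":[0,0,0],"twist":0}]'
```

```text
time: 20.15
position: [0.534, -0.2679, 0.2248]
tool_rot: [0.992, 0.126, -0.002, -0.002]
ft_force: [-0.5, -0.8, 0.1]
grip_width: 0.0189
time: 20.85
position: [0.5356, -0.2707, 0.1845]
tool_rot: [0.992, 0.125, 0.001, 0.001]
ft_force: [0.1, -0.3, -0.8]
grip_width: 0.019
```

```bash
python3 -m jog '[{"grip":255,"travel":[0,0,-0.2],"twist":0},{"grip":255,"travel":[0,0,0],"twist":0},{"grip":255,"travel":[0,0,-0.1],"twist":0},{"grip":255,"travel":[0,0,0],"twist":0},{"grip":255,"travel":[0,0,0],"twist":0}]'
python3 -m jog '[{"grip":150,"travel":[0,0,0],"twist":0},{"grip":150,"travel":[0,0,0],"twist":0},{"grip":0,"travel":[0,0,0],"twist":0},{"grip":0,"travel":[0,0,0],"twist":0},{"grip":0,"travel":[0,0,0],"twist":0},{"grip":0,"travel":[0,0,0],"twist":0},{"grip":0,"travel":[0,0,0],"twist":0},{"grip":0,"travel":[0,0,0],"twist":0}]'
python3 -m jog '[{"grip":0,"travel":[0,0,0],"twist":0},{"grip":0,"travel":[0,0,0],"twist":0},{"grip":0,"travel":[0,0,0],"twist":0},{"grip":0,"travel":[0,0,0],"twist":0}]'
```

```text
time: 21.35
position: [0.5351, -0.2704, 0.1807]
tool_rot: [0.992, 0.125, -0.0, -0.0]
ft_force: [-0.1, -0.0, -0.8]
grip_width: 0.0192
time: 22.15
position: [0.5351, -0.2704, 0.1807]
tool_rot: [0.992, 0.125, 0.0, 0.0]
ft_force: [0.1, -0.1, -0.4]
grip_width: 0.0749
time: 22.55
position: [0.5351, -0.2704, 0.1807]
tool_rot: [0.992, 0.125, 0.0, -0.0]
ft_force: [-0.4, 0.2, -0.3]
grip_width: 0.087
```

Released at the same height at which I gripped it. I retreat straight up and back, then look.

```bash
python3 -m jog '[{"grip":0,"travel":[0,0,1.5],"twist":0},{"grip":0,"travel":[0,0,2.5],"twist":0},{"grip":0,"travel":[0,0,2.5],"twist":0},{"grip":0,"travel":[0,0,2.5],"twist":0},{"grip":0,"travel":[0,0,2.5],"twist":0},{"grip":0,"travel":[0,0,2.5],"twist":0},{"grip":0,"travel":[-2,-2,0],"twist":0},{"grip":0,"travel":[-2.5,-2.5,0],"twist":0}]'
python3 -m jog '[{"grip":0,"travel":[-2.5,-2.5,0],"twist":0},{"grip":0,"travel":[-2.5,-2.5,0],"twist":0},{"grip":0,"travel":[-2.5,-2.5,0],"twist":0},{"grip":0,"travel":[-2.5,-2.5,0],"twist":0},{"grip":0,"travel":[-2.5,-2.5,0],"twist":0},{"grip":0,"travel":[0,0,0],"twist":0},{"grip":0,"travel":[0,0,0],"twist":0}]'
python3 - <<'E'
from h import *
import cv2
s=camera("scene")[:,:,::-1];t=camera("top")[:,:,::-1]
def c(im,x,y):return cv2.resize(im[y:y+60,x:x+80],None,fx=5,fy=5,interpolation=cv2.INTER_CUBIC)
cv2.imwrite("pics/fin.png",np.vstack([np.hstack([c(s,190,145),c(s,345,170)]),np.hstack([c(t,395,185),c(t,215,180)])]))
d=cv2.absdiff(s,cv2.imread("pics/scene0.png")).max(2);d[:140]=0
print("changed px",[(int(a),int(b)) for b,a in np.argwhere(cv2.erode((d>50).astype(np.uint8),np.ones((2,2))))[::10]][:30])
E
```

```text
time: 23.35
position: [0.4908, -0.3153, 0.322]
tool_rot: [0.992, 0.127, 0.001, 0.001]
ft_force: [-0.4, -0.0, 0.7]
grip_width: 0.0871
time: 24.05
position: [0.3646, -0.4407, 0.3206]
tool_rot: [0.992, 0.124, 0.0, -0.0]
ft_force: [0.7, 0.4, 0.2]
grip_width: 0.0867
changed px [(24, 141), (25, 143), (26, 144), (24, 145), (34, 145), (28, 146), (23, 147), (33, 147), (27, 148), (37, 148), (31, 149), (23, 150), (33, 150), (220, 150), (33, 151), (220, 151), (33, 152), (26, 153), (36, 153), (30, 154), (222, 154), (34, 155), (3, 156), (38, 156), (34, 157), (4, 158), (223, 158), (35, 159), (4, 160), (223, 160)]
```

View pics/fin.png

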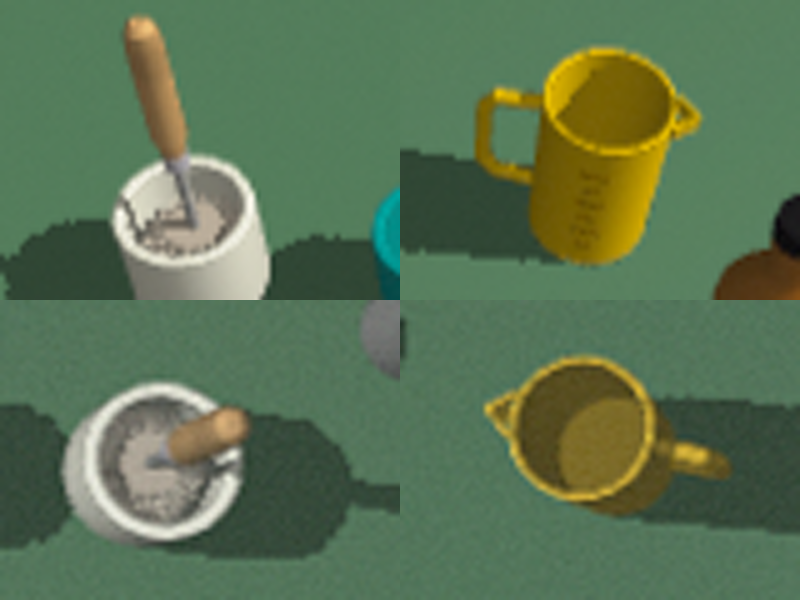

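The brush stands in the white crock, the handle end at (143,30) and the head seated on the floor. The crock and cup look the same as in the first crop.

```bash
python3 -c "
from rig import *
print(hand_in())"
```

```text
the job is handed in; nothing more can be done
None
```

I took the brush from the white crock and scrubbed the yellow cup with three full strokes. Then I stood it back in the crock bristles down, let go and handed in at about 24 s of the 58 s allowed.

- **First grasp:** it missed because I lifted before the fingers had closed. The brush stayed standing, and the second grasp held at 19 mm.
- **Strokes:** the brush tip height comes from the gripper height, assuming the brush stood on the crock floor when gripped. By that measure it went down to about 8 mm and up to about 58 mm above the ledge each time, against limits of 20 and 45 mm. I did not confirm each stroke by camera; one picture showed the head in the cup just before the first floor press. Wrist force readings stayed around 1 N.
- **Final pictures:** the brush stands nearly upright with its head seated in the crock, released at the same height where it was gripped. The cup and crock look the same as at the start, and the gripper was clear of everything.
- **Not fully checked:** I ran a before/after difference of the whole scene picture but read only part of the list. That part showed the brush handle's small shift and changes at the far left edge, which I put down to the arm and did not examine. The other items were checked only as far as they appeared in the close-ups.
- **Disagreement:** the camera views differed by 2–5 mm on most positions. The wrist view was further off on the cup early on, and on the handle foot it was up to 6 cm out. All of this was either within the clearances or left unused.

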